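Load the tapered-cup magazine

TASK

Load the cup magazine: swing its clamp lever well open (about a quarter turn), seat the flanged tapered adapter fully down in the magazine's conical seat, then swing the lever back so that its finger lies over the flange and points straight at the middle of the adapter. Nest all the tapered cups upright, one inside another, in the adapter in a single stack, every one fully home; leave the other things on the bench where they are.

Things in the scene. Friction and masses are not known exactly. Their poses are not given: they have to be found in the camera images.
- seat (a point): centre of the mouth of the conical seat of the fixed magazine, in the top of its round boss (100 mm across), 52 mm above the bench; z up, y towards the lever pivot. Seat: 68 mm across at the mouth to 53 mm at its bottom 40 mm down. Below is a dark plate 10 mm thick, x -65 to 65, y -72 to 164 mm from the seat's axis. Place and yaw vary
- clamp (a joint): lever angle, rad, about its upright pivot 100 mm from the seat's axis along the magazine's +y. 0: finger points at the seat's axis, across the flange (locked); positive: clockwise seen from above, finger towards the magazine's -x (robot's side), knob towards +x. Stops -0.5 and 1.7; beyond about 0.5 clear of the flange. Light friction (about 2 N at the knob), stays where left
- clamp_pivot (a point): point on the axis of the lever's pivot at the lever's underside, 65 mm above the bench. The flat dark steel lever is 10 mm thick (65 to 75 mm above the bench), its hub 34 mm across
- clamp_knob (a point): grip of the lever's upright black knob, a cylinder 20 mm in diameter, 72 mm from the pivot on the side away from the finger; this point is 95 mm above the bench, the knob's top 113 mm
- clamp_tip (a point): tip of the lever's finger (20 mm wide) at its underside, 60 mm from the pivot, 65 mm above the bench
- adapter: steel flanged tapered adapter, 72 mm tall, about 0.5 kg, upright; origin at centre of underside, z up. Cone 50 mm across at the foot to 64 mm at 38 mm up, flange 104 mm from 38 to 46 mm up, straight collar 62 mm from 46 to 72 mm up (grip here). Tapered bore, 54 mm at the mouth to 45 mm at its floor 48 mm up, takes a cup with 1.5 mm play
- adapter_rim (a point): centre of the adapter's mouth, 72 mm above its underside. Seated, its flange rests on the boss with about 2 mm play round the cone, and the adapter's origin lies 38 mm below seat (14 mm above the bench)
- cup1: one of up to five like aluminium tapered cups with heavy feet (3 to 5 present, None if absent), 50 mm tall, mouth up, 0.1 to 0.2 kg; origin at centre of underside, z up. Outside: cone from 42 mm diameter at the foot to 52 mm at 26 mm up, then straight rim band of 62 mm from 26 to 50 mm up (grip here). Tapered bore: 54 mm at the mouth to 45 mm at its flat floor 26 mm above the underside
- cup2: tapered cup like cup1, or absent (None). Nesting: a cup's foot comes to rest on the bore floor of the cup below with 1.5 mm play all round, so each nested cup stands 26 mm above the one below and its rim band is wholly clear above the lower rim (2 mm gap)
- cup3: tapered cup like cup1 (same size, origin and axes), or absent (None)
- cup4: tapered cup like cup1 (same size, origin and axes), or absent (None)
- cup5: tapered cup like cup1 (same size, origin and axes), or absent (None)
- electrical_tape: roll of black electrical tape, 59 mm across, 19 mm high, lying loose among the cups; leave it; origin at the centre of its underside
- grease_tub: white and yellow grease tub, 78 mm across, 68 mm high, loose behind the magazine; leave it; origin at the centre of its underside
- tape_roll: roll of brown packing tape, 109 mm across, 48 mm high, loose at the back right; leave it; origin at the centre of its underside
Not all that is in view belongs to the job. Leave any green or turquoise look-alike of the cup5 alone.

How it is judged:
By the outcome, as a careful person would: the job done as asked, in the order asked, and still so for the second after the job is handed in, with the robot touching nothing.
Of cup1, cup2, cup3, cup4, cup5 only 3 to 5 are there at a start; the rules pass over those that are not, and their reading is None.
At some moment in a run one of cup1, cup2, cup3, cup4, cup5 may be knocked a few centimetres aside while the robot is not near it.
It also fails if it takes over 210 s, if anything falls off the work surface, if the arm or the gripper's body presses on something with over 40 N, if the wrist force passes 120 N, or if a joint passes its speed limit or range.

ROBOT

A 6-joint arm with a two-finger parallel gripper is mounted at the origin on a cart in front of the work surface, level with it; the furniture and walls round the work are solid. World frame = base frame: x ahead of the robot, y to its left, z up, the work surface at z = 0. Lengths are in m, angles in degrees, forces in N, time in s.
With the tool pointing down it reaches from about 0.25 to 0.725 m from the base axis. Payload 9.7 kg.
Tool frame: the origin (TCP) lies where the fingers leave the gripper's body, on its centre line; the fingertips stand 73 mm ahead of it and the grasp point (between the pads) lies 54 mm ahead of it; z points along the fingers, y is the line along which they close (so a half turn about z gives the same grasp; the last joint's range is limited). The gripper opens to 85 mm and grips with 20 to 120 N. Pads are 22 mm wide; open, the fingers measure 114 mm over their backs; the gripper's body (76 mm by 85 mm) begins 54 mm behind the grasp point. The pads swing forward as they close: fully open they stand 13 mm farther back than shut.
Start: joints at [76.089, 4.979, 10.078, 95.1, 0, 90], TCP at [0.132, 0.534, 0.304] pointing down, gripper open.
Joint ranges: [-179.16, 179.16], [-48.56, 103.87], [-65.8, 70.77], [-126.05, 130.52], [-82.76, 87.17], [-180, 180]. Speed limits (degrees/s): [127.2, 127.2, 147.25, 180, 180, 180].

INTERFACE

Orientations are given as [roll, pitch, yaw] about the fixed x, y, z axes, in that order (R = Rz(yaw) Ry(pitch) Rx(roll)).
In Python, from workcell import sensors, imaging, bot gives the robot as it stands.
- The arm moves only by the tool apply_moves, never from a script. Its argument "rows" is a list of rows, each a list of 3 entries, a list of its own where there are three numbers: the shift along the tool's x, y, z in units of 10 cm (1.0 is 10 cm), then the turn, a rotation vector about the tool's x, y, z in units of 30 degrees (1.0 is 30 degrees), then the opening, from 0 (shut) to 1 (fully open). A call has 1 to 20 rows; each row is the pose to reach, as a shift and turn from the pose commanded when the call began, along the tool's axes at that moment; what a row does not reach only later rows make up. A row lasts 1/10 s, in which the tool goes at most 50 mm and 8.59 degrees, less where a joint would pass 70% of its speed; a pose out of reach is approached as far as the arm can. A call with a number of a shift or a turn outside -1 to 1 is refused whole. A call with a gripper value outside its range is refused whole. The fingers move at their own pace and stop on an object; "force" is the grip in N (left out, the last holds). Time passes only in rows, so rows that repeat a pose let the fingers close. It gives the time, the measured TCP pose, the force, the opening and the grip force at its end, in the units of the state.
- sensors.get_obs(): the state, without advancing time (a new reading comes with each control period).
- imaging.camera(name): name is "side" or "top" or "wrist"; returns (picture, depth): 420x560x3 uint8, red, green, blue; 420x560 float32, m along the optical axis (not along the pixel's ray), 0 where there is no reading.
- imaging.get_calibration(name): a dict with "intrinsics" (3x3 intrinsics, pixels), "dist_coeffs" ([k1, k2, p1, p2, k3] as OpenCV has them; the pictures are not rectified), "world_from_camera" (4x4, takes a point from camera to world coordinates). Camera axes: x right, y down, z forward; pixel columns grow to the right and rows downward; lengths in m; the calibration is good to about 2 mm. A picture is of the moment at which its call begins: read the wrist's pose just before it. get_calibration takes no time and is no camera call; for the wrist camera it gives the pose at the moment of the call.
- bot.job_done(): hands the job in; it is judged then, once.
The state is a dict: "time": time; "q": joint angles; "qd": joint speeds; "joint_efforts": joint torques, N m; "ee_pos": TCP position; "tcp_rot": TCP orientation; "wrist_force": force on the tool from outside, world axes, zero at the start; "torque": the same for the moment, N m; "opening": finger opening in m; "grasp_force": force on a finger pad.
Only numpy, scipy, OpenCV 4.12 (cv2) and the standard library are available. Lean on these libraries where they do the work, as an engineer would, in place of code of your own. Each camera call takes 0.05 s, during which the arm holds its last target. There are 200 camera calls.

## Working session

There is one attempt and no reset: what is moved stays moved. The work goes in short steps, Python scripts to look and compute and a tool call to move; the robot and the scene stay as the last step left them, time stands still between calls to the robot, and variables do not carry over. Pictures are saved under pics/ and viewed, at most 14 in all, crops included, and the job is handed in when it is done.

Besides the shell and the picture viewer there is one more tool, called after ">>>" by a JSON object that holds its "op" and its "data". apply_moves: Moves the arm, as the interface text tells. Its arguments: {"type":"object","properties":{"rows":{"type":"array"},"force":{"type":"number"}},"required":["rows"]}

```bash
mkdir -p pics; ls; python3 - <<'E'
from workcell import sensors, imaging
import cv2,numpy as np
print(sensors.get_obs())
for n in ("top","side"):
    c=imaging.get_calibration(n); print(n,np.round(c["intrinsics"],1).tolist(),c["dist_coeffs"],np.round(c["world_from_camera"],3).tolist())
    p,d=imaging.camera(n); cv2.imwrite(f"pics/{n}0.png",p[...,::-1]); np.savez(f"{n}0.npz",p=p,d=d)
E
```

```text
pics
{'time': 0.0, 'q': array([7.60880526e+01, 5.01302502e+00, 1.00344246e+01, 9.50994037e+01,
       2.41636392e-03, 9.00019643e+01]), 'qd': array([-0.05005933, -0.03967041, -0.04285262, -0.03726715,  0.02499092,
        0.02571492]), 'joint_efforts': array([ 2.76390594e-03, -5.20387745e+01,  4.64802217e+01,  1.64272625e-02,
        6.34498406e-05,  1.60182694e-07]), 'ee_pos': array([0.13219747, 0.53374516, 0.30316427]), 'tcp_rot': array([-1.79921996e+02, -2.41368736e-03,  1.66086085e+02]), 'wrist_force': array([ 0.10308299, -0.16547599, -1.06864205]), 'torque': array([-0.03963917,  0.00169971, -0.02116111]), 'grasp_force': 0.0, 'opening': 0.08546625736387875}
top [[544.4, 0.0, 287.7], [0.0, 544.4, 213.2], [0.0, 0.0, 1.0]] [-0.1704216  0.         0.         0.         0.       ] [[-0.011, -0.995, 0.096, 0.451], [-1.0, 0.011, 0.003, 0.065], [-0.004, -0.096, -0.995, 1.617], [0.0, 0.0, 0.0, 1.0]]
side [[512.6, 0.0, 281.9], [0.0, 512.6, 206.1], [0.0, 0.0, 1.0]] [-0.06164456  0.          0.          0.          0.        ] [[0.988, -0.064, 0.143, 0.377], [-0.157, -0.431, 0.889, -1.217], [0.004, -0.9, -0.436, 0.725], [0.0, 0.0, 0.0, 1.0]]
```

View pics/top0.png

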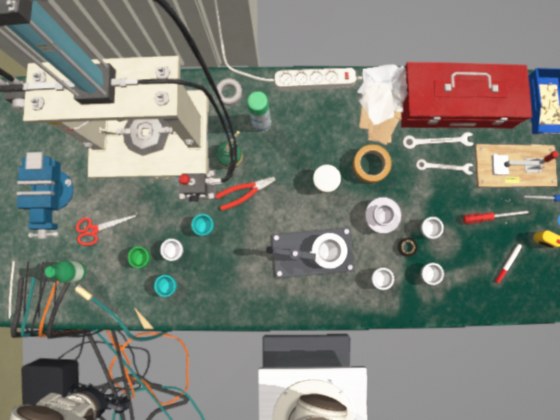

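View pics/side0.png

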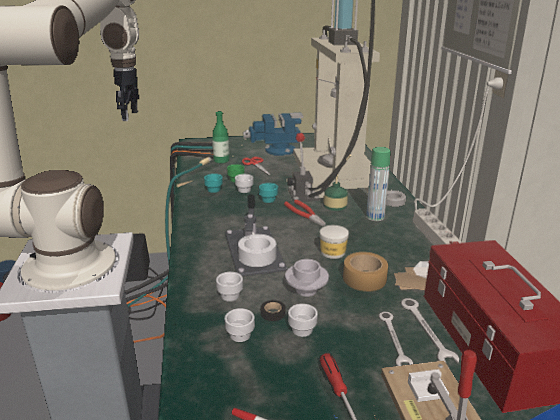

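The top view shows the magazine with its boss at about (330,250) and its lever towards the left. The adapter is at (383,215) and the black tape at (407,247). There are four white cups at (432,228), (383,279), (432,273) and (172,249). The green and turquoise look-alikes are at (202,225), (138,257) and (165,286). The side view agrees.

```bash
cat > h.py <<'E'
import cv2,numpy as np
from workcell import sensors,imaging
from scipy.spatial.transform import Rotation as R
def ray(c,uv,z):
    "pixels (N,2) -> world points on plane z"
    K=c["intrinsics"];T=np.array(c["world_from_camera"])
    n=cv2.undistortPoints(np.float64(uv).reshape(-1,1,2),np.float64(K),np.float64(c["dist_coeffs"])).reshape(-1,2)
    d=np.c_[n,np.ones(len(n))]@T[:3,:3].T
    return T[:3,3]+d*((z-T[2,3])/d[:,2])[:,None]
def pts(c,d):
    "world point of each pixel from depth"
    h,w=d.shape;uv=np.stack(np.meshgrid(np.arange(w),np.arange(h)),-1).reshape(-1,1,2).astype(float)
    n=cv2.undistortPoints(uv,np.float64(c["intrinsics"]),np.float64(c["dist_coeffs"])).reshape(h,w,2)
    T=np.array(c["world_from_camera"])
    return (np.dstack([n,np.ones((h,w))])*d[...,None])@T[:3,:3].T+T[:3,3]
def white(p,d,P):
    hsv=cv2.cvtColor(p,cv2.COLOR_RGB2HSV)
    return ((hsv[...,1]<60)&(hsv[...,2]>110)).astype(np.uint8)
def go(pos,yaw):
    "shift (10cm units, tool axes) and turn (30 deg) from now to pos, tool down with yaw"
    o=sensors.get_obs();A=R.from_euler('xyz',o['tcp_rot'],degrees=True);B=R.from_euler('xyz',[180,0,yaw],degrees=True)
    print("shift",np.round(A.inv().apply(np.array(pos)-o['ee_pos'])*10,3),"turn",np.round(np.degrees((A.inv()*B).as_rotvec())/30,3))
E
python3 - <<'E'
from h import *
for n in ("top",):
    z=np.load(f"{n}0.npz");p,d=z['p'],z['d'];c=imaging.get_calibration(n);P=pts(c,d)
    m=white(p,d,P)*((P[...,2]>.02)&(P[...,2]<.12)&(P[...,0]>.2)&(P[...,0]<.75)).astype(np.uint8)
    for k in cv2.findContours(m,cv2.RETR_EXTERNAL,cv2.CHAIN_APPROX_NONE)[0]:
        a=cv2.contourArea(k)
        if a<100: continue
        (u,v),r=cv2.minEnclosingCircle(k)
        mm=np.zeros_like(m);cv2.drawContours(mm,[k],-1,1,-1);q=P[(mm>0)&(m>0)]
        zt=np.percentile(q[:,2],90);top=q[q[:,2]>zt-.008]
        print((round(u),round(v)),round(r,1),a,"ztop",round(zt,3),"ray",ray(c,[(u,v)],zt)[0].round(3), "top mid",((top.max(0)+top.min(0))/2).round(3),"ext",np.ptp(top,axis=0).round(3))
    # lever region heights
    k=(P[...,2]>.055)&(P[...,2]<.13);k[:,330:]=0;k[:,:255]=0;k[:225]=0;k[280:]=0
    print(np.c_[np.argwhere(k)[::12,::-1],P[k][::12].round(3)].tolist() if 0 else k.sum())
    cr=p[215:295,255:455];cv2.imwrite("pics/mag.png",cv2.resize(cr,None,fx=4,fy=4,interpolation=cv2.INTER_CUBIC)[...,::-1])
E
```

```text
(382, 278) 10.9 341.0 ztop 0.05 ray [ 0.411 -0.201  0.05 ] top mid [ 0.411 -0.204  0.051] ext [0.06  0.06  0.016]
(432, 274) 11.4 363.5 ztop 0.05 ray [ 0.422 -0.347  0.05 ] top mid [ 0.422 -0.35   0.05 ] ext [0.061 0.064 0.015]
(74, 271) 10.8 141.0 ztop 0.089 ray [0.438 0.688 0.089] top mid [0.438 0.69  0.089] ext [0.058 0.023 0.015]
(171, 249) 11.2 341.5 ztop 0.051 ray [0.502 0.408 0.051] top mid [0.501 0.41  0.051] ext [0.056 0.063 0.017]
(324, 250) 22.2 943.0 ztop 0.059 ray [ 0.493 -0.034  0.059] top mid [ 0.492 -0.034  0.067] ext [0.098 0.127 0.031]
(42, 234) 14.6 133.5 ztop 0.11 ray [0.546 0.777 0.11 ] top mid [0.546 0.747 0.111] ext [0.015 0.032 0.017]
(432, 228) 10.9 323.5 ztop 0.05 ray [ 0.556 -0.351  0.05 ] top mid [ 0.556 -0.354  0.05 ] ext [0.056 0.06  0.015]
(383, 215) 17.8 922.5 ztop 0.067 ray [ 0.592 -0.203  0.067] top mid [ 0.594 -0.207  0.07 ] ext [0.061 0.061 0.02 ]
(326, 178) 13.7 542.0 ztop 0.072 ray [ 0.699 -0.044  0.072] top mid [ 0.702 -0.043  0.071] ext [0.076 0.076 0.014]
(155, 174) 67.5 1556.0 ztop 0.075 ray [0.717 0.453 0.075] top mid [0.692 0.317 0.091] ext [0.058 0.113 0.048]
(500, 168) 9.0 151.5 ztop 0.044 ray [ 0.731 -0.571  0.044] top mid [ 0.733 -0.571  0.044] ext [0.031 0.043 0.016]
(526, 164) 17.6 165.0 ztop 0.072 ray [ 0.74  -0.642  0.072] top mid [ 0.741 -0.642  0.082] ext [0.018 0.112 0.037]
390
```

View pics/mag.png

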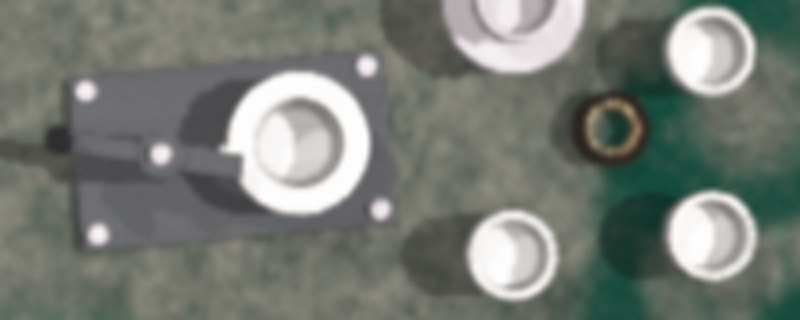

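The crop shows the boss mouth centred at crop pixel (299,143), the lever's hub at (160,154), the knob top at (57,138) and the finger tip at about (242,165). The screws are at (86,91), (98,235), (380,209) and (367,66).

```bash
python3 - <<'E'
from h import *
c=imaging.get_calibration("top")
f=lambda x,y,z: ray(c,[((x+.5)/4-.5+255,(y+.5)/4-.5+215)],z)[0].round(4)
S=f(299,143,.052);Pv=f(160,154,.08);Kn=f(57,138,.113);T=f(242,165,.075)
sc=[f(*q,.012) for q in((86,91),(98,235),(380,209),(367,66))]
print(S,Pv,Kn,T,"\n",sc)
y=np.degrees(np.arctan2(*(Pv-S)[1::-1])); print("maxis y dir",y,np.linalg.norm((Pv-S)[:2]))
v=(sc[0]+sc[1]-sc[2]-sc[3]);print("screws",np.degrees(np.arctan2(v[1],v[0])), np.mean(sc,0))
w=(Kn-Pv);print("knob dir",np.degrees(np.arctan2(w[1],w[0])),np.linalg.norm(w[:2]))
w=-(T-Pv);print("tip",np.degrees(np.arctan2(w[1],w[0])))
z=np.load("top0.npz");p,d=z['p'],z['d'];P=pts(c,d)
m=(P[...,2]>.095)&(P[...,2]<.13);m[:,:255]=0;m[:,330:]=0;m[:225]=0;m[280:]=0
print("knob pts",P[m].mean(0).round(4),m.sum())
b=(np.abs(P[...,2]-.052)<.006)&(p.min(-1)>180);b[:,:305]=0;b[:,352:]=0;b[:228]=0;b[275:]=0
k=cv2.findContours(b.astype(np.uint8),cv2.RETR_EXTERNAL,cv2.CHAIN_APPROX_NONE)[0];k=max(k,key=len);(u,v),r=cv2.minEnclosingCircle(k);print("boss",(u,v),r,ray(c,[(u,v)],.052))
E
```

```text
[ 0.4936 -0.0495  0.052 ] [0.4862 0.0507 0.08  ] [0.4973 0.1219 0.113 ] [ 0.4779 -0.0072  0.075 ] 
 [array([0.5348, 0.1041, 0.012 ]), array([0.4289, 0.0963, 0.012 ]), array([ 0.4453, -0.1114,  0.012 ]), array([ 0.5509, -0.1038,  0.012 ])]
maxis y dir 94.22375695362453 0.10047288191347953
screws 94.47144111314437 [ 0.489975 -0.0037    0.012   ]
knob dir 81.13898034637991 0.07206004440742456
tip 81.84219175849039
knob pts [0.4963 0.1216 0.1122] 40
boss (328.65789794921875, 250.6052703857422) 17.712989807128906 [[ 0.4929487  -0.04742264  0.052     ]]
```

```bash
cat >> h.py <<'E'
def plan(legs):
    o=sensors.get_obs();p=o['ee_pos'];A=R.from_euler('xyz',o['tcp_rot'],degrees=True)
    for x,y,z,w in legs:
        B=R.from_euler('xyz',[180,0,w],degrees=True)
        print(np.round(A.inv().apply(np.array([x,y,z])-p)*10,3).tolist(),np.round(np.degrees((A.inv()*B).as_rotvec())/30,3).tolist())
        p=np.array([x,y,z]);A=B
E
python3 - <<'E'
from h import *
plan([(.21,.47,.303,141),(.29,.39,.303,116),(.36,.31,.29,90),(.44,.215,.28,90),(.497,.122,.25,90)])
E
```

```text
[-0.909, -0.432, 0.003] [-0.002, 0.0, 0.836]
[-1.125, -0.118, -0.0] [0.0, -0.0, 0.833]
[-1.026, 0.278, 0.13] [0.0, -0.0, 0.867]
[-0.95, 0.8, 0.1] [0.0, 0.0, 0.0]
[-0.93, 0.57, 0.3] [0.0, 0.0, 0.0]
```

>>> {"op": "apply_moves", "data": {"rows": [[[-0.91,-0.43,0],[0,0,0.836],1],[[-0.91,-0.43,0],[0,0,0.836],1],[[-0.91,-0.43,0],[0,0,0.836],1],[[-0.91,-0.43,0],[0,0,0.836],1]]}}

```text
time: 0.5
ee_pos: [0.2112, 0.4695, 0.3038]
tcp_rot: [-180.0, -0.0, 140.8]
wrist_force: [-0.9, 0.6, -0.2]
opening: 0.0852
grasp_force: 0.0
```

>>> {"op": "apply_moves", "data": {"rows": [[[-1.0,-0.12,0],[0,0,0.833],1],[[-1.0,-0.12,0],[0,0,0.833],1],[[-1.0,-0.12,0],[0,0,0.833],1],[[-1.0,-0.12,0],[0,0,0.833],1]]}}

```text
time: 0.9
ee_pos: [0.2807, 0.3978, 0.3038]
tcp_rot: [-180.0, -0.0, 116.0]
wrist_force: [-0.4, 0.3, -0.3]
opening: 0.0853
grasp_force: 0.0
```

>>> {"op": "apply_moves", "data": {"rows": [[[-1.0,0.28,0.13],[0,0,0.867],1],[[-1.0,0.28,0.13],[0,0,0.867],1],[[-1.0,0.28,0.13],[0,0,0.867],1],[[-1.0,0.28,0.13],[0,0,0.867],1]]}}

```text
time: 1.3
ee_pos: [0.3495, 0.3205, 0.2905]
tcp_rot: [-180.0, 0.0, 90.2]
wrist_force: [-0.5, 0.6, 0.2]
opening: 0.0854
grasp_force: 0.0
```

>>> {"op": "apply_moves", "data": {"rows": [[[-1.0,0.8,0.1],[0,0,0],1],[[-1.0,0.8,0.1],[0,0,0],1],[[-1.0,0.8,0.1],[0,0,0],1]]}}

```text
time: 1.6
ee_pos: [0.43, 0.2204, 0.2806]
tcp_rot: [-180.0, 0.0, 90.7]
wrist_force: [0.1, 0.9, -0.5]
opening: 0.0853
grasp_force: 0.0
```

>>> {"op": "apply_moves", "data": {"rows": [[[-0.95,0.6,0.3],[0,0,0],1],[[-0.95,0.6,0.3],[0,0,0],1],[[-0.95,0.6,0.3],[0,0,0],1],[[-0.95,0.6,0.3],[0,0,0],1]]}}

```text
time: 2.0
ee_pos: [0.4898, 0.1255, 0.2499]
tcp_rot: [-179.9, 0.0, 90.4]
wrist_force: [-0.2, 0.6, 0.5]
opening: 0.0853
grasp_force: 0.0
```

```bash
python3 - <<'E'
from h import *
c=imaging.get_calibration("wrist");p,d=imaging.camera("wrist");cv2.imwrite("pics/w1.png",p[...,::-1]);np.savez("w1.npz",p=p,d=d,T=c["world_from_camera"])
print(c["intrinsics"],c["dist_coeffs"],np.round(c["world_from_camera"],3));print(sensors.get_obs()['ee_pos'])
E
```

```text
[[353.46826502   0.         277.6063016 ]
 [  0.         353.46826502 213.87836126]
 [  0.           0.           1.        ]] [-0.08246533  0.          0.          0.          0.        ] [[ 1.     0.006  0.001  0.489]
 [ 0.006 -0.945 -0.328  0.211]
 [-0.001  0.328 -0.945  0.321]
 [ 0.     0.     0.     1.   ]]
[0.48934508 0.1264506  0.25057471]
```

View pics/w1.png

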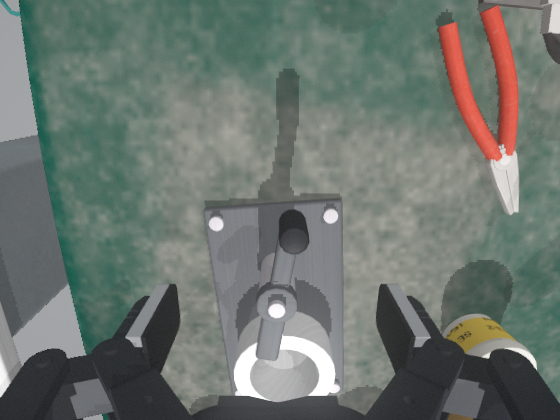

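The wrist view shows the knob's top at about (293,236), the hub screw at (277,310), the boss mouth at about (285,372) and the screws at (216,223) and (331,216).

```bash
python3 - <<'E'
from h import *
z=np.load("w1.npz");c=dict(imaging.get_calibration("wrist"));c["world_from_camera"]=z['T']
for n,u,v,h in(("knob",293,236,.113),("piv",277,310,.082),("boss",284,372,.052),("sc1",216,223,.012),("sc2",331,216,.012)): print(n,ray(c,[(u,v)],h)[0].round(4))
P=pts(c,z['d']);m=(P[...,2]>.108)&(P[...,2]<.12);m[:200]=0;m[260:]=0;m[:,:260]=0;m[:,320:]=0;print(P[m].mean(0),np.ptp(P[m],axis=0),m.sum())
m=(abs(P[...,2]-.052)<.003)&(z['p'].min(-1)>150);m[:310]=0;m[:,:220]=0;m[:,350:]=0
k=P[m][:,:2];print(m.sum(),k.min(0),k.max(0))
hull=cv2.convexHull((k*1000).astype(np.float32));print(cv2.minEnclosingCircle(hull))
plan([(.497,.122,.25,90),(.497,.122,.157,90)])
E
```

```text
knob [0.4995 0.1237 0.113 ]
piv [0.4896 0.0468 0.082 ]
boss [ 0.4968 -0.0455  0.052 ]
sc1 [0.4321 0.094  0.012 ]
sc2 [0.5393 0.1016 0.012 ]
[0.49994082 0.12167127 0.11311899] [0.01949482 0.01903467 0.00768869] 705
2485 [ 0.44765199 -0.08535452] [5.46920021e-01 9.52633210e-05]
((497.18450927734375, -49.86975860595703), 50.146453857421875)
[-0.045, 0.076, 0.006] [-0.002, -0.0, 0.011]
[0.0, -0.0, 0.93] [0.0, 0.0, 0.0]
```

>>> {"op": "apply_moves", "data": {"rows": [[[-0.05,0.095,0.5],[0,0,0.011],1],[[-0.05,0.095,0.7],[0,0,0.011],1],[[-0.05,0.095,0.935],[0,0,0.011],1],[[-0.05,0.095,0.935],[0,0,0.011],1],[[-0.05,0.095,0.935],[0,0,0.011],0.1],[[-0.05,0.095,0.935],[0,0,0.011],0.1],[[-0.05,0.095,0.935],[0,0,0.011],0.1],[[-0.05,0.095,0.935],[0,0,0.011],0.1],[[-0.05,0.095,0.935],[0,0,0.011],0.1],[[-0.05,0.095,0.935],[0,0,0.011],0.1],[[-0.05,0.095,0.935],[0,0,0.011],0.1],[[-0.05,0.095,0.935],[0,0,0.011],0.1]], "force": 20}}

```text
time: 3.25
ee_pos: [0.4993, 0.1206, 0.1582]
tcp_rot: [179.9, -0.0, 89.7]
wrist_force: [0.2, 1.4, 6.8]
opening: 0.0195
grasp_force: 21.9
```

>>> {"op": "apply_moves", "data": {"rows": [[[-0.024,0.104,0],[0,0,0.283],0.1],[[-0.063,0.203,0],[0,0,0.567],0.1],[[-0.117,0.296,0],[0,0,0.85],0.1],[[-0.117,0.296,0],[0,0,0.85],0.1]]}}

```text
time: 3.65
ee_pos: [0.5301, 0.1086, 0.1582]
tcp_rot: [179.9, -0.1, 63.9]
wrist_force: [2.6, 4.1, 5.7]
opening: 0.0188
grasp_force: 21.8
```

>>> {"op": "apply_moves", "data": {"rows": [[[-0.024,0.104,0],[0,0,0.283],0.1],[[-0.063,0.203,0],[0,0,0.567],0.1],[[-0.117,0.296,0],[0,0,0.85],0.1],[[-0.117,0.296,0],[0,0,0.85],0.1]]}}

```text
time: 4.05
ee_pos: [0.552, 0.0849, 0.1583]
tcp_rot: [179.9, -0.2, 38.4]
wrist_force: [7.7, 4.0, 1.3]
opening: 0.0192
grasp_force: 21.6
```

>>> {"op": "apply_moves", "data": {"rows": [[[-0.024,0.104,0],[0,0,0.283],0.1],[[-0.063,0.203,0],[0,0,0.567],0.1],[[-0.117,0.296,0],[0,0,0.85],0.1],[[-0.117,0.296,0],[0,0,0.85],0.1]]}}

```text
time: 4.45
ee_pos: [0.5615, 0.0539, 0.1583]
tcp_rot: [180.0, -0.3, 12.8]
wrist_force: [10.3, 2.0, 0.1]
opening: 0.0191
grasp_force: 21.4
```

>>> {"op": "apply_moves", "data": {"rows": [[[0,0,0],[0,0,0],0.7],[[0,0,0],[0,0,0],0.7],[[0,0,0],[0,0,0],0.7],[[0,0,0],[0,0,0],0.7],[[0,0,-0.5],[0,0,0],1],[[0,0,-0.95],[0,0,0],1],[[0,0,-0.95],[0,0,0],1]]}}

```text
time: 5.15
ee_pos: [0.5607, 0.055, 0.259]
tcp_rot: [179.9, -0.5, 13.2]
wrist_force: [-0.2, 0.0, -0.0]
opening: 0.0854
grasp_force: 0.0
```

```bash
python3 - <<'E'
from h import *
plan([(.57,-.03,.26,39),(.59,-.12,.26,65),(.595,-.205,.25,90)])
E
```

```text
[-0.103, 0.848, -0.01] [0.006, -0.016, -0.86]
[-0.411, 0.825, 0.0] [0.0, 0.0, -0.867]
[-0.749, 0.405, 0.1] [0.0, 0.0, -0.833]
```

>>> {"op": "apply_moves", "data": {"rows": [[[-0.1,0.85,-0.01],[0.006,-0.016,-0.86],1],[[-0.1,0.85,-0.01],[0.006,-0.016,-0.86],1],[[-0.1,0.85,-0.01],[0.006,-0.016,-0.86],1],[[-0.1,0.85,-0.01],[0.006,-0.016,-0.86],1]]}}

```text
time: 5.55
ee_pos: [0.569, -0.0312, 0.253]
tcp_rot: [-179.7, 0.5, 39.0]
wrist_force: [-0.5, 1.0, 0.9]
opening: 0.0853
grasp_force: 0.0
```

>>> {"op": "apply_moves", "data": {"rows": [[[-0.41,0.825,0],[0,0,-0.867],1],[[-0.41,0.825,0],[0,0,-0.867],1],[[-0.41,0.825,0],[0,0,-0.867],1],[[-0.41,0.825,0],[0,0,-0.867],1]]}}

```text
time: 5.95
ee_pos: [0.5891, -0.1205, 0.2527]
tcp_rot: [-179.5, 0.3, 64.9]
wrist_force: [0.1, 0.5, 0.3]
opening: 0.0852
grasp_force: 0.0
```

>>> {"op": "apply_moves", "data": {"rows": [[[-0.75,0.405,0.1],[0,0,-0.833],1],[[-0.75,0.405,0.1],[0,0,-0.833],1],[[-0.75,0.405,0.1],[0,0,-0.833],1],[[-0.75,0.405,0.1],[0,0,-0.833],1],[[-0.75,0.405,0.1],[0,0,-0.833],1]]}}

```text
time: 6.45
ee_pos: [0.5941, -0.204, 0.2435]
tcp_rot: [-179.5, 0.0, 89.6]
wrist_force: [-0.1, 0.3, 0.4]
opening: 0.0857
grasp_force: 0.0
```

```bash
cat >> h.py <<'E'
def wristcircle(z,name=None,rmin=.02,lo=.006,hi=.006):
    "look with wrist camera: points at height z near TCP axis -> enclosing circle of them"
    o=sensors.get_obs();c=imaging.get_calibration("wrist");p,d=imaging.camera("wrist")
    if name: cv2.imwrite(f"pics/{name}.png",p[...,::-1])
    P=pts(c,d);hsv=cv2.cvtColor(p,cv2.COLOR_RGB2HSV)
    m=(P[...,2]>z-lo)&(P[...,2]<z+hi)&(hsv[...,1]<70)&(hsv[...,2]>90)&(np.hypot(P[...,0]-o['ee_pos'][0],P[...,1]-o['ee_pos'][1])<.055)
    m=cv2.morphologyEx(m.astype(np.uint8),cv2.MORPH_OPEN,np.ones((3,3)))
    k=max(cv2.findContours(m,cv2.RETR_EXTERNAL,cv2.CHAIN_APPROX_NONE)[0],key=cv2.contourArea)
    (u,v),r=cv2.minEnclosingCircle(np.float32(ray(c,k.reshape(-1,2),z)[:,:2]*1000))
    q=P[m>0];print("px",k.reshape(-1,2).mean(0).round(),"circle mm",round(u,1),round(v,1),"r",round(r,1),"ext",np.ptp(q[:,:2],axis=0).round(4),"mid",((q.max(0)+q.min(0))/2).round(4),"tcp",o['ee_pos'].round(4),o['tcp_rot'].round(1))
E
python3 - <<'E'
from h import *
wristcircle(.072,"w2")
E
```

```text
px [285. 219.] circle mm 598.6 -208.7 r 31.6 ext [0.0611 0.0621] mid [ 0.5985 -0.2094  0.0704] tcp [ 0.5941 -0.204   0.2435] [-179.5    0.    89.6]
```

View pics/w2.png

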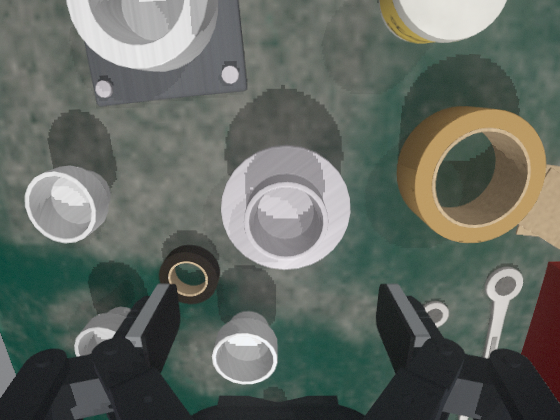

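The wrist view shows the adapter's rim at about (285,219), with the brown roll at x≥400 px, clear of the open fingers. The black roll is at (189,274).

```bash
python3 - <<'E'
from h import *
plan([(.598,-.208,.18,90),(.598,-.208,.123,90)])
E
```

```text
[-0.04, 0.044, 0.636] [-0.016, 0.002, -0.01]
[0.0, -0.0, 0.57] [0.0, 0.0, 0.0]
```

>>> {"op": "apply_moves", "data": {"rows": [[[-0.04,0.04,0.4],[-0.016,0,-0.01],1],[[-0.04,0.04,0.63],[-0.016,0,-0.01],1],[[-0.04,0.04,0.63],[-0.016,0,-0.01],1],[[-0.04,0.04,0.63],[-0.016,0,-0.01],1]]}}

```text
time: 6.9
ee_pos: [0.5975, -0.2085, 0.1811]
tcp_rot: [-180.0, 0.0, 90.2]
wrist_force: [0.6, -0.1, 0.8]
opening: 0.0853
grasp_force: 0.0
```

>>> {"op": "apply_moves", "data": {"rows": [[[0,0,0.3],[0,0,0],1],[[0,0,0.57],[0,0,0],1],[[0,0,0.57],[0,0,0],1],[[0,0,0.57],[0,0,0],0.6],[[0,0,0.57],[0,0,0],0.6],[[0,0,0.57],[0,0,0],0.6],[[0,0,0.57],[0,0,0],0.6],[[0,0,0.57],[0,0,0],0.6],[[0,0,0.57],[0,0,0],0.6]], "force": 70}}

```text
time: 7.8
ee_pos: [0.5985, -0.2097, 0.127]
tcp_rot: [179.8, 0.1, 90.3]
wrist_force: [-1.7, 1.2, 7.7]
opening: 0.0595
grasp_force: 75.4
```

```bash
python3 - <<'E'
from h import *
wristcircle(.072,"w3")
E
```

```text
px [277. 300.] circle mm 598.7 -208.8 r 32.4 ext [0.0769 0.0633] mid [ 0.5986 -0.2099  0.0719] tcp [ 0.5985 -0.2097  0.127 ] [1.798e+02 1.000e-01 9.030e+01]
```

View pics/w3.png

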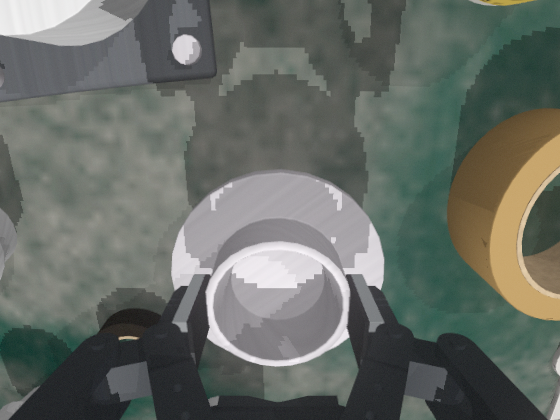

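The adapter is gripped at its collar, rim centre at about (277,300), level and centred between the pads.

>>> {"op": "apply_moves", "data": {"rows": [[[0,0,-0.3],[0,0,0],0.6],[[0,0,-0.6],[0,0,0],0.6],[[0,0,-0.95],[0,0,0],0.6],[[0,0,-0.95],[0,0,0],0.6]]}}

```text
time: 8.25
ee_pos: [0.5989, -0.2099, 0.2252]
tcp_rot: [179.5, 0.2, 90.3]
wrist_force: [-0.1, -0.4, -5.2]
opening: 0.0592
grasp_force: 78.9
```

>>> {"op": "apply_moves", "data": {"rows": [[[0.3,-0.2,0],[0,0,0],0.6],[[0.6,-0.4,0],[0,0,0],0.6],[[0.9,-0.55,0],[0,0,0],0.6],[[0.9,-0.55,0],[0,0,0],0.6]]}}

```text
time: 8.65
ee_pos: [0.5403, -0.1169, 0.2184]
tcp_rot: [-179.9, -0.0, 90.4]
wrist_force: [-0.7, -0.0, -5.9]
opening: 0.059
grasp_force: 79.3
```

>>> {"op": "apply_moves", "data": {"rows": [[[0.35,-0.25,0],[0,0,0],0.6],[[0.7,-0.46,0],[0,0,0],0.6],[[0.7,-0.46,0],[0,0,0],0.6],[[0.7,-0.46,0],[0,0,0],0.6],[[0.7,-0.46,0],[0,0,0],0.6]]}}

```text
time: 9.15
ee_pos: [0.4961, -0.0503, 0.2182]
tcp_rot: [-180.0, 0.1, 90.3]
wrist_force: [-0.2, -0.4, -4.8]
opening: 0.059
grasp_force: 79.9
```

```bash
python3 - <<'E'
from h import *
print(sensors.get_obs()['wrist_force'])
plan([(.497,-.0497,.19,90),(.497,-.0497,.160,90),(.497,-.0497,.139,90)])
E
```

```text
[-0.22741544 -0.44719861 -4.77645466]
[0.007, 0.009, 0.282] [-0.0, 0.002, 0.009]
[0.0, -0.0, 0.3] [0.0, 0.0, 0.0]
[0.0, -0.0, 0.21] [0.0, 0.0, 0.0]
```

>>> {"op": "apply_moves", "data": {"rows": [[[0.005,0.007,0.2],[0,0,0.009],0.6],[[0.005,0.007,0.4],[0,0,0.009],0.6],[[0.005,0.007,0.5],[0,0,0.009],0.6],[[0.005,0.007,0.58],[0,0,0.009],0.6],[[0.005,0.007,0.58],[0,0,0.009],0.6]]}}

```text
time: 9.65
ee_pos: [0.4962, -0.0498, 0.1593]
tcp_rot: [-179.9, 0.0, 90.0]
wrist_force: [0.4, 0.2, -4.7]
opening: 0.0593
grasp_force: 79.8
```

>>> {"op": "apply_moves", "data": {"rows": [[[0,0,0.06],[0,0,0],0.6],[[0,0,0.12],[0,0,0],0.6],[[0,0,0.17],[0,0,0],0.6],[[0,0,0.2],[0,0,0],0.6],[[0,0,0.2],[0,0,0],0.6]]}}

```text
time: 10.15
ee_pos: [0.4962, -0.0493, 0.1411]
tcp_rot: [180.0, 0.0, 90.0]
wrist_force: [-5.0, 0.5, 2.4]
opening: 0.0591
grasp_force: 80.7
```

>>> {"op": "apply_moves", "data": {"rows": [[[0,0,0.02],[0,0,0],0.6],[[0,0,0.02],[0,0,0],1],[[0,0,0.02],[0,0,0],1],[[0,0,0.02],[0,0,0],1],[[0,0,0.02],[0,0,0],1],[[0,0,-0.4],[0,0,0],1],[[0,0,-0.9],[0,0,0],1],[[0,0,-0.9],[0,0,0],1],[[0,0,-0.9],[0,0,0],1]]}}

```text
time: 11.05
ee_pos: [0.497, -0.0494, 0.2314]
tcp_rot: [179.9, 0.1, 90.0]
wrist_force: [-0.7, -0.7, -0.6]
opening: 0.0856
grasp_force: 0.0
```

```bash
python3 - <<'E'
from h import *
wristcircle(.086,"w4")
c=imaging.get_calibration("wrist");p,d=imaging.camera("wrist");P=pts(c,d)
o=sensors.get_obs()['ee_pos'];r=np.hypot(P[...,0]-.4955,P[...,1]+.05)
for a,b in((.036,.048),(.027,.031),(.055,.07)):
    m=(r>a)&(r<b);q=P[m];print(a,b,np.percentile(q[:,2],[10,50,90]).round(4))
m=(r>.036)&(r<.049)&(abs(P[...,2]-.06)<.006);q=P[m];A=np.c_[q[:,:2]-q[:,:2].mean(0),np.ones(len(q))];print("flange slope",np.linalg.lstsq(A,q[:,2],rcond=None)[0])
E
```

```text
px [275. 225.] circle mm 496.3 -48.5 r 31.6 ext [0.0614 0.0618] mid [ 0.4967 -0.0488  0.0846] tcp [ 0.497  -0.0494  0.2314] [1.799e+02 1.000e-01 9.000e+01]
0.036 0.048 [0.0604 0.1949 0.2375]
0.027 0.031 [0.0855 0.0871 0.2433]
0.055 0.07 [0.0104 0.2241 0.2377]
flange slope [0.00045144 0.00060783 0.06077365]
```

View pics/w4.png

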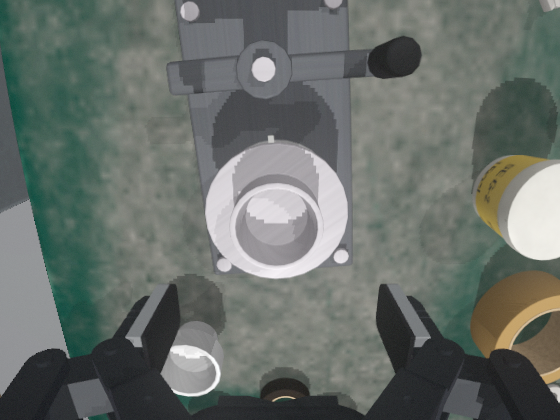

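The adapter is seated, flange level at z = 0.0608 and rim at (275,225). The lever is open, with its hub at (264,69), knob top at about (402,56) and tip at (170,78).

```bash
python3 - <<'E'
from h import *
c=imaging.get_calibration("wrist");p,d=imaging.camera("wrist");P=pts(c,d)
m=(P[...,2]>.108)&(P[...,2]<.12);m[100:]=0;m[:,:340]=0;m[:,440:]=0;K=P[m].mean(0);print("knob",K,np.ptp(P[m],axis=0),m.sum())
v=ray(c,[(264,69)],.082)[0];print("piv",v)
w=K-v;print(np.degrees(np.arctan2(w[1],w[0])),np.hypot(*w[:2]))
S=np.array([.4967,-.0488]);w=v[:2]-S;print(np.degrees(np.arctan2(w[1],w[0])),np.hypot(*w))
plan([(.53,-.0,.25,52),(K[0],K[1],.24,13)])
E
```

```text
knob [0.55971504 0.05384528 0.11323881] [0.01948747 0.0195342  0.00802638] 1302
piv [0.48813051 0.04883177 0.082     ]
4.006245354514009 0.07175987547972741
95.01619956908155 0.09800713102538058
[0.493, 0.34, -0.212] [-0.004, 0.003, 1.267]
[0.607, -0.097, 0.1] [0.0, -0.0, 1.3]
```

```bash
python3 - <<'E'
from h import *
plan([(.52,-.01,.24,64),(.545,.02,.24,38),(.5598,.0539,.24,13),(.5598,.0539,.157,13)])
E
```

```text
[0.393, 0.24, -0.111] [-0.004, 0.002, 0.867]
[0.379, 0.093, 0.0] [-0.0, -0.0, 0.867]
[0.325, -0.176, -0.0] [0.0, -0.0, 0.833]
[0.0, -0.0, 0.83] [0.0, 0.0, 0.0]
```

>>> {"op": "apply_moves", "data": {"rows": [[[0.393,0.24,-0.11],[0,0,0.867],1],[[0.393,0.24,-0.11],[0,0,0.867],1],[[0.393,0.24,-0.11],[0,0,0.867],1],[[0.393,0.24,-0.11],[0,0,0.867],1]]}}

```text
time: 11.6
ee_pos: [0.5201, -0.0097, 0.2398]
tcp_rot: [-179.9, 0.1, 63.9]
wrist_force: [0.7, -0.6, -0.6]
opening: 0.0855
grasp_force: 0.0
```

>>> {"op": "apply_moves", "data": {"rows": [[[0.38,0.093,0],[0,0,0.867],1],[[0.38,0.093,0],[0,0,0.867],1],[[0.38,0.093,0],[0,0,0.867],1],[[0.38,0.093,0],[0,0,0.867],1]]}}

```text
time: 12.0
ee_pos: [0.5451, 0.02, 0.2401]
tcp_rot: [-180.0, 0.1, 38.1]
wrist_force: [-0.2, 0.6, -1.0]
opening: 0.085
grasp_force: 0.0
```

>>> {"op": "apply_moves", "data": {"rows": [[[0.325,-0.175,0],[0,0,0.833],1],[[0.325,-0.175,0],[0,0,0.833],1],[[0.325,-0.175,0],[0,0,0.833],1],[[0.325,-0.175,0],[0,0,0.833],1],[[0.325,-0.175,0],[0,0,0.833],1]]}}

```text
time: 12.5
ee_pos: [0.56, 0.0536, 0.2408]
tcp_rot: [180.0, 0.1, 13.4]
wrist_force: [-0.7, -0.3, -0.1]
opening: 0.0855
grasp_force: 0.0
```

```bash
python3 - <<'E'
from h import *
plan([(.5598,.0539,.157,13)])
E
```

```text
[-0.001, -0.004, 0.838] [0.001, 0.002, 0.014]
```

>>> {"op": "apply_moves", "data": {"rows": [[[0,0,0.4],[0,0,0.014],1],[[0,0,0.7],[0,0,0.014],1],[[0,0,0.84],[0,0,0.014],1],[[0,0,0.84],[0,0,0.014],1],[[0,0,0.84],[0,0,0.014],0.1],[[0,0,0.84],[0,0,0.014],0.1],[[0,0,0.84],[0,0,0.014],0.1],[[0,0,0.84],[0,0,0.014],0.1],[[0,0,0.84],[0,0,0.014],0.1],[[0,0,0.84],[0,0,0.014],0.1],[[0,0,0.84],[0,0,0.014],0.1],[[0,0,0.84],[0,0,0.014],0.1]], "force": 20}}

```text
time: 13.7
ee_pos: [0.5605, 0.0538, 0.1578]
tcp_rot: [179.9, -0.0, 12.6]
wrist_force: [-0.1, -0.4, 5.1]
opening: 0.0192
grasp_force: 21.7
```

>>> {"op": "apply_moves", "data": {"rows": [[[0.009,-0.106,0],[0,0,-0.283],0.1],[[0.002,-0.213,0],[0,0,-0.567],0.1],[[-0.021,-0.317,0],[0,0,-0.85],0.1],[[-0.021,-0.317,0],[0,0,-0.85],0.1]]}}

```text
time: 14.1
ee_pos: [0.5508, 0.0848, 0.1578]
tcp_rot: [180.0, 0.1, 38.4]
wrist_force: [-3.6, -1.5, 6.9]
opening: 0.0195
grasp_force: 21.9
```

>>> {"op": "apply_moves", "data": {"rows": [[[0.009,-0.106,0],[0,0,-0.283],0.1],[[0.002,-0.213,0],[0,0,-0.567],0.1],[[-0.021,-0.317,0],[0,0,-0.85],0.1],[[-0.021,-0.317,0],[0,0,-0.85],0.1]]}}

```text
time: 14.5
ee_pos: [0.5292, 0.1079, 0.1578]
tcp_rot: [180.0, 0.1, 63.9]
wrist_force: [-3.3, -4.8, 6.4]
opening: 0.0193
grasp_force: 22.0
```

>>> {"op": "apply_moves", "data": {"rows": [[[0.009,-0.106,0],[0,0,-0.283],0.1],[[0.002,-0.213,0],[0,0,-0.567],0.1],[[-0.021,-0.317,0],[0,0,-0.85],0.1],[[-0.021,-0.317,0],[0,0,-0.85],0.1]]}}

```text
time: 14.9
ee_pos: [0.4999, 0.1194, 0.1578]
tcp_rot: [180.0, 0.2, 89.4]
wrist_force: [-1.2, -7.8, 5.9]
opening: 0.0189
grasp_force: 21.9
```

```bash
python3 - <<'E'
from h import *
o=sensors.get_obs();print(o['ee_pos'],o['wrist_force'])
for a in (.4881,.4890):print(np.degrees(np.arctan2(o['ee_pos'][1]-.0495,o['ee_pos'][0]-a)))
t=np.radians(94.6);plan([(.4885+.072*np.cos(t),.0495+.072*np.sin(t),.158,o['tcp_rot'][2]+14)])
E
```

```text
[0.49992032 0.11935129 0.15777908] [-1.20297252 -7.79662916  5.89711639]
80.3953259698531
81.11448968272852
[0.017, -0.172, -0.002] [-0.001, 0.006, -0.467]
```

>>> {"op": "apply_moves", "data": {"rows": [[[0.01,-0.06,0],[0,0,-0.16],0.1],[[0.015,-0.12,0],[0,0,-0.32],0.1],[[0.017,-0.172,0],[0,0,-0.467],0.1],[[0.017,-0.172,0],[0,0,-0.467],0.1],[[0.017,-0.172,0],[0,0,-0.467],0.1]]}}

```text
time: 15.4
ee_pos: [0.4837, 0.1203, 0.1577]
tcp_rot: [-180.0, 0.3, 103.0]
wrist_force: [0.4, -13.0, 7.6]
opening: 0.0193
grasp_force: 21.9
```

>>> {"op": "apply_moves", "data": {"rows": [[[0,0,0],[0,0,0],1],[[0,0,0],[0,0,0],1],[[0,0,0],[0,0,0],1],[[0,0,0],[0,0,0],1],[[0,0,-0.5],[0,0,0],1],[[0,0,-0.95],[0,0,0],1],[[-1,0,-0.95],[0,0,0],1],[[-1,0,-0.95],[0,0,0],1],[[-1,0,-0.95],[0,0,0],1]]}}

```text
time: 16.3
ee_pos: [0.507, 0.0207, 0.2522]
tcp_rot: [-180.0, 0.1, 102.8]
wrist_force: [-0.7, -0.6, -0.3]
opening: 0.0854
grasp_force: 0.0
```

```bash
python3 - <<'E'
from h import *
c=imaging.get_calibration("wrist");p,d=imaging.camera("wrist");P=pts(c,d);cv2.imwrite("pics/w5.png",p[...,::-1]);np.savez("w5.npz",p=p,d=d,T=c["world_from_camera"])
m=(P[...,2]>.108)&(P[...,2]<.12)&(abs(P[...,0]-.483)<.03)&(abs(P[...,1]-.121)<.03);K=P[m].mean(0);print("knob",K,np.ptp(P[m],axis=0),m.sum())
E
```

```text
knob [0.48380911 0.12039893 0.11345756] [0.01963157 0.01943666 0.00674427] 1026
```

View pics/w5.png

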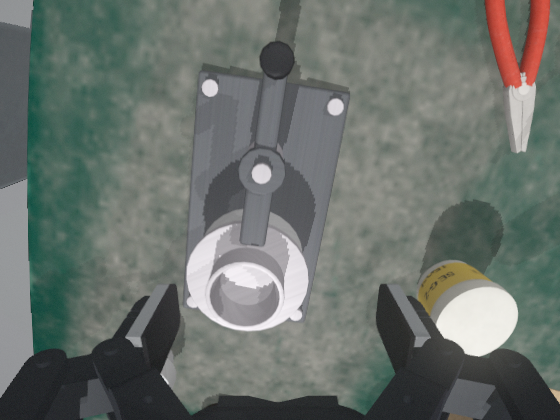

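The lever now lies over the flange, with the knob at (277,60), hub at (261,174), finger tip at (253,243) and adapter rim at about (245,296). They look collinear.

```bash
python3 - <<'E'
from h import *
z=np.load("w5.npz");c=dict(imaging.get_calibration("wrist"));c["world_from_camera"]=z['T'];P=pts(c,z['d'])
K=np.array([.4838,.1204])
# finger (dark, z~.075) centroid between hub and tip
m=(abs(P[...,2]-.075)<.006)&(z['p'].max(-1)<130);m[:200]=0;m[250:]=0;m[:,:225]=0;m[:,285:]=0
q=P[m][:,:2];v=cv2.fitLine((q*1000).astype(np.float32),cv2.DIST_L2,0,.01,.01).ravel();print(m.sum(),q.mean(0),"finger dir",np.degrees(np.arctan2(v[1],v[0])))
pv=ray(c,[(261,174)],.082)[0][:2];s=(abs(P[...,2]-.086)<.006)&(z['p'].min(-1)>90)&(np.hypot(P[...,0]-.4965,P[...,1]+.049)<.045)
h=cv2.minEnclosingCircle(np.float32(P[s][:,:2]*1000));S=np.array(h[0])/1000;print("adapter",h,"piv",pv)
a=lambda w:np.degrees(np.arctan2(w[1],w[0]))
print("knob-piv",a(K-pv),"knob-finger",a(K-q.mean(0)),"piv-adapter",a(pv-S),"knob-adapter",a(K-S))
E
```

```text
817 [0.49148851 0.01303553] finger dir 88.96845
adapter ((496.5890197753906, -49.25904846191406), 31.535472869873047) piv [0.48916993 0.04793916]
knob-piv 94.23832677545377 knob-finger 94.09603458306373 piv-adapter 94.36489603702066 knob-adapter 94.31084385797051
```

```bash
python3 - <<'E'
from h import *
plan([(.475,-.07,.24,90),(.445,-.14,.23,90),(.415,-.206,.22,90)])
E
```

```text
[-0.832, -0.514, 0.121] [-0.001, 0.002, 0.429]
[-0.7, -0.3, 0.1] [0.0, 0.0, 0.0]
[-0.66, -0.3, 0.1] [0.0, 0.0, 0.0]
```

>>> {"op": "apply_moves", "data": {"rows": [[[-0.83,-0.51,0.12],[0,0,0.43],1],[[-0.83,-0.51,0.12],[0,0,0.43],1],[[-0.83,-0.51,0.12],[0,0,0.43],1]]}}

```text
time: 16.65
ee_pos: [0.4737, -0.0703, 0.2395]
tcp_rot: [-179.9, 0.1, 89.9]
wrist_force: [0.5, 0.6, 0.3]
opening: 0.0853
grasp_force: 0.0
```

>>> {"op": "apply_moves", "data": {"rows": [[[-0.7,-0.3,0.1],[0,0,0],1],[[-0.7,-0.3,0.1],[0,0,0],1]]}}

```text
time: 16.85
ee_pos: [0.4449, -0.138, 0.2299]
tcp_rot: [-179.9, 0.0, 90.3]
wrist_force: [0.5, -0.0, -1.1]
opening: 0.0856
grasp_force: 0.0
```

>>> {"op": "apply_moves", "data": {"rows": [[[-0.66,-0.3,0.1],[0,0,0],1],[[-0.66,-0.3,0.1],[0,0,0],1],[[-0.66,-0.3,0.1],[0,0,0],1],[[-0.66,-0.3,0.1],[0,0,0],1]]}}

```text
time: 17.25
ee_pos: [0.4161, -0.2032, 0.2204]
tcp_rot: [-180.0, 0.0, 90.2]
wrist_force: [0.1, -0.8, 0.2]
opening: 0.0855
grasp_force: 0.0
```

```bash
python3 - <<'E'
from h import *
wristcircle(.05)
E
```

```text
px [274. 215.] circle mm 413.9 -203.7 r 31.5 ext [0.0611 0.0614] mid [ 0.4142 -0.204   0.0484] tcp [ 0.4161 -0.2032  0.2204] [-180.     0.    90.2]
```

>>> {"op": "apply_moves", "data": {"rows": [[[0,-0.02,0.4],[0,0,0],1],[[0,-0.02,0.8],[0,0,0],1],[[0,-0.02,0.95],[0,0,0],1],[[0,-0.02,0.95],[0,0,0],1],[[0,-0.02,0.95],[0,0,0],1]]}}

```text
time: 17.8
ee_pos: [0.4145, -0.2036, 0.1268]
tcp_rot: [180.0, 0.1, 90.2]
wrist_force: [0.3, -0.2, -0.2]
opening: 0.0852
grasp_force: 0.0
```

```bash
python3 - <<'E'
from h import *
wristcircle(.05)
plan([(.414,-.204,.101,90)])
E
```

```text
px [276. 278.] circle mm 414.1 -203.7 r 32.1 ext [0.0613 0.0627] mid [ 0.4141 -0.2045  0.0483] tcp [ 0.4145 -0.2036  0.1268] [1.80e+02 1.00e-01 9.02e+01]
[-0.0, -0.008, 0.263] [0.003, 0.004, 0.008]
```

>>> {"op": "apply_moves", "data": {"rows": [[[0,-0.005,0.15],[0,0,0],1],[[0,-0.005,0.25],[0,0,0],1],[[0,-0.005,0.25],[0,0,0],0.6],[[0,-0.005,0.25],[0,0,0],0.6],[[0,-0.005,0.25],[0,0,0],0.6],[[0,-0.005,0.25],[0,0,0],0.6],[[0,-0.005,0.25],[0,0,0],0.6],[[0,-0.005,0.25],[0,0,0],0.6]], "force": 40}}

```text
time: 18.65
ee_pos: [0.4136, -0.2042, 0.1014]
tcp_rot: [180.0, 0.1, 90.2]
wrist_force: [-1.6, -0.2, 6.6]
opening: 0.0602
grasp_force: 44.3
```

>>> {"op": "apply_moves", "data": {"rows": [[[0,0,-0.4],[0,0,0],0.6],[[0,0,-0.8],[0,0,0],0.6],[[0,0,-1.0],[0,0,0],0.6],[[0,0,-1.0],[0,0,0],0.6]]}}

```text
time: 19.05
ee_pos: [0.4143, -0.2043, 0.2033]
tcp_rot: [179.8, 0.2, 90.2]
wrist_force: [0.5, -0.9, -2.0]
opening: 0.06
grasp_force: 45.3
```

>>> {"op": "apply_moves", "data": {"rows": [[[0.4,0.2,-0.2],[0,0,0],0.6],[[0.8,0.41,-0.2],[0,0,0],0.6],[[0.8,0.41,-0.2],[0,0,0],0.6]]}}

```text
time: 19.35
ee_pos: [0.4553, -0.1203, 0.219]
tcp_rot: [-179.9, -0.0, 90.4]
wrist_force: [-0.1, -0.5, -2.5]
opening: 0.0599
grasp_force: 45.2
```

>>> {"op": "apply_moves", "data": {"rows": [[[0.4,0.2,0],[0,0,0],0.6],[[0.75,0.41,0],[0,0,0],0.6],[[0.75,0.41,0],[0,0,0],0.6],[[0.75,0.41,0],[0,0,0],0.6],[[0.75,0.41,0],[0,0,0],0.6]]}}

```text
time: 19.85
ee_pos: [0.4942, -0.0492, 0.2192]
tcp_rot: [-179.9, 0.1, 90.2]
wrist_force: [0.4, -0.3, -0.7]
opening: 0.06
grasp_force: 45.2
```

```bash
python3 - <<'E'
from h import *
z=sensors.get_obs()['ee_pos'][2];wristcircle(z-.053,"c1")
plan([(.4966,-.0492,.185,90),(.4966,-.0492,.164,90)])
E
```

```text
px [278. 305.] circle mm 494.0 -49.7 r 33.2 ext [0.0774 0.063 ] mid [ 0.4942 -0.05    0.1662] tcp [ 0.4942 -0.0492  0.2192] [-1.799e+02  1.000e-01  9.020e+01]
[0.002, 0.025, 0.345] [-0.003, 0.002, 0.004]
[0.0, -0.0, 0.21] [0.0, 0.0, 0.0]
```

>>> {"op": "apply_moves", "data": {"rows": [[[0.007,0.024,0.15],[0,0,0],0.6],[[0.007,0.024,0.3],[0,0,0],0.6],[[0.007,0.024,0.4],[0,0,0],0.6],[[0.007,0.024,0.46],[0,0,0],0.6],[[0.007,0.024,0.52],[0,0,0],0.6],[[0.007,0.024,0.56],[0,0,0],0.6],[[0.007,0.024,0.565],[0,0,0],0.6],[[0.007,0.024,0.565],[0,0,0],0.6]]}}

```text
time: 20.7
ee_pos: [0.4972, -0.0479, 0.1639]
tcp_rot: [-180.0, 0.1, 90.2]
wrist_force: [-1.2, 0.4, -1.8]
opening: 0.0602
grasp_force: 45.2
```

>>> {"op": "apply_moves", "data": {"rows": [[[0,0,0.015],[0,0,0],0.6],[[0,0,0.02],[0,0,0],0.6]]}}

```text
time: 20.9
ee_pos: [0.4973, -0.0479, 0.1633]
tcp_rot: [179.9, 0.1, 90.2]
wrist_force: [-6.3, 1.0, 13.5]
opening: 0.0602
grasp_force: 46.8
```

>>> {"op": "apply_moves", "data": {"rows": [[[0,0,0],[0,0,0],1],[[0,0,0],[0,0,0],1],[[0,0,0],[0,0,0],1],[[0,0,0],[0,0,0],1],[[0,0,-0.4],[0,0,0],1],[[0,0,-0.7],[0,0,0],1],[[0,0,-0.7],[0,0,0],1],[[0,0,-0.7],[0,0,0],1]]}}

```text
time: 21.7
ee_pos: [0.4975, -0.0479, 0.232]
tcp_rot: [180.0, 0.1, 90.2]
wrist_force: [-1.0, -0.4, -1.0]
opening: 0.0851
grasp_force: 0.0
```

```bash
python3 - <<'E'
from h import *
wristcircle(.112)
p,d=imaging.camera("top");c=imaging.get_calibration("top");P=pts(c,d)
m=white(p,d,P)*((P[...,2]>.03)&(P[...,2]<.06)&(P[...,0]>.2)&(P[...,0]<.65)).astype(np.uint8)
for k in cv2.findContours(m,cv2.RETR_EXTERNAL,cv2.CHAIN_APPROX_NONE)[0]:
    if cv2.contourArea(k)>150:
        (u,v),r=cv2.minEnclosingCircle(k);print((u,v),round(r,1),ray(c,[(u,v)],.05)[0].round(3))
E
```

```text
px [278. 241.] circle mm 497.5 -47.6 r 31.8 ext [0.0614 0.062 ] mid [ 0.4973 -0.0482  0.1104] tcp [ 0.4975 -0.0479  0.232 ] [1.80e+02 1.00e-01 9.02e+01]
(441.5, 282.1000061035156) 10.9 [ 0.397 -0.375  0.05 ]
(171.0, 249.0) 10.8 [0.502 0.409 0.05 ]
(431.73809814453125, 227.5) 10.8 [ 0.556 -0.351  0.05 ]
```

>>> {"op": "apply_moves", "data": {"rows": [[[-0.5,0.1,0],[0,0,0],1],[[-1.0,0.2,0],[0,0,0],1],[[-1.0,0.2,0],[0,0,0],1]]}}

```text
time: 22.1
ee_pos: [0.5175, -0.1517, 0.2298]
tcp_rot: [-179.9, 0.1, 90.0]
wrist_force: [-1.0, 1.0, -1.1]
opening: 0.0858
grasp_force: 0.0
```

>>> {"op": "apply_moves", "data": {"rows": [[[-0.5,0.1,0],[0,0,0],1],[[-1.0,0.2,0],[0,0,0],1],[[-1.0,0.2,0],[0,0,0],1]]}}

```text
time: 22.4
ee_pos: [0.5377, -0.2517, 0.2294]
tcp_rot: [-179.8, 0.0, 90.0]
wrist_force: [-1.0, 0.6, -0.1]
opening: 0.0853
grasp_force: 0.0
```

>>> {"op": "apply_moves", "data": {"rows": [[[-0.5,0.1,0.2],[0,0,0],1],[[-1.0,0.22,0.6],[0,0,0],1],[[-1.0,0.22,0.9],[0,0,0],1],[[-1.0,0.22,0.9],[0,0,0],1],[[-1.0,0.22,0.9],[0,0,0],1]]}}

```text
time: 22.9
ee_pos: [0.5594, -0.3468, 0.1404]
tcp_rot: [-179.8, -0.1, 90.2]
wrist_force: [0.5, 0.1, 1.0]
opening: 0.0858
grasp_force: 0.0
```

```bash
python3 - <<'E'
from h import *
wristcircle(.05)
E
```

```text
px [279. 276.] circle mm 560.0 -354.0 r 32.1 ext [0.0618 0.0619] mid [ 0.56   -0.3548  0.0484] tcp [ 0.5594 -0.3468  0.1404] [-1.798e+02 -1.000e-01  9.020e+01]
```

>>> {"op": "apply_moves", "data": {"rows": [[[-0.08,0.006,0.2],[0,0,0],1],[[-0.08,0.006,0.39],[0,0,0],1],[[-0.08,0.006,0.39],[0,0,0],1],[[-0.08,0.006,0.39],[0,0,0],0.6],[[-0.08,0.006,0.39],[0,0,0],0.6],[[-0.08,0.006,0.39],[0,0,0],0.6],[[-0.08,0.006,0.39],[0,0,0],0.6],[[-0.08,0.006,0.39],[0,0,0],0.6],[[-0.08,0.006,0.39],[0,0,0],0.6]], "force": 40}}

```text
time: 23.85
ee_pos: [0.5616, -0.3557, 0.106]
tcp_rot: [179.8, 0.1, 90.2]
wrist_force: [-1.2, 1.9, 6.5]
opening: 0.0602
grasp_force: 43.4
```

>>> {"op": "apply_moves", "data": {"rows": [[[0,0,-0.4],[0,0,0],0.6],[[0,0,-0.8],[0,0,0],0.6],[[0,0,-1.0],[0,0,0],0.6],[[0,0,-1.0],[0,0,0],0.6]]}}

```text
time: 24.25
ee_pos: [0.562, -0.3561, 0.2083]
tcp_rot: [179.7, 0.3, 90.2]
wrist_force: [0.1, -0.3, -2.0]
opening: 0.06
grasp_force: 44.9
```

>>> {"op": "apply_moves", "data": {"rows": [[[0.4,-0.1,-0.2],[0,0,0],0.6],[[0.8,-0.2,-0.45],[0,0,0],0.6],[[1.0,-0.2,-0.45],[0,0,0],0.6],[[1.0,-0.2,-0.45],[0,0,0],0.6]]}}

```text
time: 24.65
ee_pos: [0.5406, -0.2534, 0.2481]
tcp_rot: [180.0, 0.1, 90.3]
wrist_force: [0.5, -1.1, -1.8]
opening: 0.0598
grasp_force: 45.0
```

>>> {"op": "apply_moves", "data": {"rows": [[[0.4,-0.1,0],[0,0,0],0.6],[[0.8,-0.2,0],[0,0,0],0.6],[[1.0,-0.2,0],[0,0,0],0.6],[[1.0,-0.2,0],[0,0,0],0.6]]}}

```text
time: 25.05
ee_pos: [0.52, -0.1541, 0.2466]
tcp_rot: [-179.9, 0.0, 90.3]
wrist_force: [0.2, -0.6, -1.0]
opening: 0.0601
grasp_force: 45.0
```

>>> {"op": "apply_moves", "data": {"rows": [[[0.4,-0.1,0],[0,0,0],0.6],[[0.8,-0.22,0],[0,0,0],0.6],[[1.0,-0.22,0],[0,0,0],0.6],[[1.0,-0.22,0],[0,0,0],0.6],[[1.0,-0.22,0],[0,0,0],0.6],[[1.0,-0.22,0],[0,0,0],0.6]]}}

```text
time: 25.65
ee_pos: [0.4981, -0.057, 0.247]
tcp_rot: [-179.9, 0.1, 90.1]
wrist_force: [-0.0, -0.1, -1.5]
opening: 0.0596
grasp_force: 45.0
```

```bash
python3 - <<'E'
from h import *
z=sensors.get_obs()['ee_pos'][2];wristcircle(z-.053)
plan([(.4972,-.0479,.19,90)])
E
```

```text
px [277. 299.] circle mm 498.2 -54.1 r 30.9 ext [0.0753 0.0624] mid [ 0.499  -0.0564  0.194 ] tcp [ 0.4981 -0.057   0.247 ] [-1.799e+02  1.000e-01  9.010e+01]
[0.092, -0.008, 0.572] [-0.002, 0.002, 0.004]
```

>>> {"op": "apply_moves", "data": {"rows": [[[0.086,-0.008,0.12],[0,0,0],0.6],[[0.086,-0.008,0.25],[0,0,0],0.6],[[0.086,-0.008,0.32],[0,0,0],0.6],[[0.086,-0.008,0.39],[0,0,0],0.6],[[0.086,-0.008,0.46],[0,0,0],0.6],[[0.086,-0.008,0.52],[0,0,0],0.6],[[0.086,-0.008,0.52],[0,0,0],0.6]]}}

```text
time: 26.4
ee_pos: [0.4967, -0.0473, 0.1948]
tcp_rot: [-179.9, 0.1, 90.2]
wrist_force: [-1.3, -0.0, -2.2]
opening: 0.0601
grasp_force: 45.0
```

>>> {"op": "apply_moves", "data": {"rows": [[[0,0,0.015],[0,0,0],0.6],[[0,0,0.03],[0,0,0],0.6],[[0,0,0.03],[0,0,0],0.6]]}}

```text
time: 26.7
ee_pos: [0.4971, -0.0474, 0.1939]
tcp_rot: [179.9, 0.1, 90.2]
wrist_force: [-3.7, -0.6, 5.2]
opening: 0.0595
grasp_force: 45.7
```

>>> {"op": "apply_moves", "data": {"rows": [[[0,0,0],[0,0,0],1],[[0,0,0],[0,0,0],1],[[0,0,0],[0,0,0],1],[[0,0,0],[0,0,0],1],[[0,0,-0.3],[0,0,0],1],[[0,0,-0.6],[0,0,0],1],[[0,0,-0.6],[0,0,0],1],[[0,0,-0.6],[0,0,0],1]]}}

```text
time: 27.5
ee_pos: [0.4973, -0.0472, 0.253]
tcp_rot: [180.0, 0.1, 90.2]
wrist_force: [0.0, 0.2, 0.2]
opening: 0.0853
grasp_force: 0.0
```

```bash
python3 - <<'E'
from h import *
wristcircle(.138)
plan([(.401,-.377,.25,90)])
E
```

```text
px [277. 243.] circle mm 497.3 -46.2 r 31.9 ext [0.0615 0.0617] mid [ 0.4972 -0.0467  0.1363] tcp [ 0.4973 -0.0472  0.253 ] [1.80e+02 1.00e-01 9.02e+01]
[-3.295, -0.97, 0.025] [-0.002, 0.001, 0.006]
```

>>> {"op": "apply_moves", "data": {"rows": [[[-0.5,-0.15,0],[0,0,0],1],[[-1.0,-0.3,0],[0,0,0],1],[[-1.0,-0.3,0],[0,0,0],1]]}}

```text
time: 27.85
ee_pos: [0.4656, -0.1507, 0.2515]
tcp_rot: [-179.8, 0.1, 90.0]
wrist_force: [0.7, 0.3, 0.5]
opening: 0.0852
grasp_force: 0.0
```

>>> {"op": "apply_moves", "data": {"rows": [[[-0.5,-0.15,0],[0,0,0],1],[[-1.0,-0.3,0],[0,0,0],1],[[-1.0,-0.3,0],[0,0,0],1]]}}

```text
time: 28.15
ee_pos: [0.436, -0.2508, 0.2515]
tcp_rot: [-179.9, 0.0, 89.9]
wrist_force: [-0.2, 0.7, 0.1]
opening: 0.0856
grasp_force: 0.0
```

>>> {"op": "apply_moves", "data": {"rows": [[[-0.5,-0.15,0],[0,0,0],1],[[-1.0,-0.3,0],[0,0,0],1],[[-1.0,-0.3,0],[0,0,0],1]]}}

```text
time: 28.45
ee_pos: [0.4066, -0.3506, 0.2514]
tcp_rot: [-179.9, 0.0, 90.0]
wrist_force: [0.0, 1.5, -0.5]
opening: 0.0856
grasp_force: 0.0
```

>>> {"op": "apply_moves", "data": {"rows": [[[-0.27,-0.07,0.5],[0,0,0],1],[[-0.27,-0.07,0.95],[0,0,0],1],[[-0.27,-0.07,0.95],[0,0,0],1],[[-0.27,-0.07,0.95],[0,0,0],1],[[-0.27,-0.07,0.95],[0,0,0],1]]}}

```text
time: 28.95
ee_pos: [0.4022, -0.3744, 0.1607]
tcp_rot: [179.9, 0.2, 90.2]
wrist_force: [-0.1, -0.8, 0.6]
opening: 0.0855
grasp_force: 0.0
```

```bash
python3 - <<'E'
from h import *
wristcircle(.05)
E
```

```text
px [271. 255.] circle mm 398.8 -378.8 r 32.0 ext [0.0617 0.0624] mid [ 0.3987 -0.3795  0.0484] tcp [ 0.4022 -0.3744  0.1607] [179.9   0.2  90.2]
```

>>> {"op": "apply_moves", "data": {"rows": [[[-0.05,-0.033,0.3],[0,0,0],1],[[-0.05,-0.033,0.58],[0,0,0],1],[[-0.05,-0.033,0.58],[0,0,0],1],[[-0.05,-0.033,0.58],[0,0,0],0.6],[[-0.05,-0.033,0.58],[0,0,0],0.6],[[-0.05,-0.033,0.58],[0,0,0],0.6],[[-0.05,-0.033,0.58],[0,0,0],0.6],[[-0.05,-0.033,0.58],[0,0,0],0.6],[[-0.05,-0.033,0.58],[0,0,0],0.6]], "force": 40}}

```text
time: 29.9
ee_pos: [0.3987, -0.3804, 0.1032]
tcp_rot: [179.8, 0.2, 90.2]
wrist_force: [-0.4, 1.3, 5.7]
opening: 0.0605
grasp_force: 43.9
```

>>> {"op": "apply_moves", "data": {"rows": [[[0,0,-0.4],[0,0,0],0.6],[[0,0,-0.8],[0,0,0],0.6],[[0,0,-1.0],[0,0,0],0.6],[[0,0,-1.0],[0,0,0],0.6]]}}

```text
time: 30.3
ee_pos: [0.399, -0.3806, 0.2055]
tcp_rot: [179.7, 0.4, 90.2]
wrist_force: [0.2, 0.4, -1.4]
opening: 0.06
grasp_force: 44.5
```

>>> {"op": "apply_moves", "data": {"rows": [[[0.4,0.1,-0.3],[0,0,0],0.6],[[0.8,0.28,-0.6],[0,0,0],0.6],[[0.9,0.28,-0.7],[0,0,0],0.6],[[0.9,0.28,-0.7],[0,0,0],0.6]]}}

```text
time: 30.7
ee_pos: [0.4263, -0.2882, 0.272]
tcp_rot: [179.9, 0.2, 90.3]
wrist_force: [0.1, -1.5, -1.1]
opening: 0.0605
grasp_force: 44.4
```

>>> {"op": "apply_moves", "data": {"rows": [[[0.4,0.1,0],[0,0,0],0.6],[[0.8,0.28,0],[0,0,0],0.6],[[0.9,0.28,0],[0,0,0],0.6],[[0.9,0.28,0],[0,0,0],0.6]]}}

```text
time: 31.1
ee_pos: [0.4531, -0.1988, 0.2688]
tcp_rot: [-179.9, 0.0, 90.3]
wrist_force: [0.1, -0.2, -1.1]
opening: 0.0602
grasp_force: 44.4
```

>>> {"op": "apply_moves", "data": {"rows": [[[0.4,0.1,0],[0,0,0],0.6],[[0.8,0.28,0],[0,0,0],0.6],[[0.9,0.28,0],[0,0,0],0.6],[[0.9,0.28,0],[0,0,0],0.6]]}}

```text
time: 31.5
ee_pos: [0.4808, -0.1094, 0.2691]
tcp_rot: [-179.9, 0.1, 90.3]
wrist_force: [-0.1, -0.5, -1.7]
opening: 0.0599
grasp_force: 44.4
```

>>> {"op": "apply_moves", "data": {"rows": [[[0.3,0.07,0],[0,0,0],0.6],[[0.58,0.14,0],[0,0,0],0.6],[[0.58,0.14,0],[0,0,0],0.6],[[0.58,0.14,0],[0,0,0],0.6],[[0.58,0.14,0],[0,0,0],0.6]]}}

```text
time: 32.0
ee_pos: [0.4945, -0.0528, 0.2695]
tcp_rot: [-180.0, 0.1, 90.1]
wrist_force: [-0.2, 0.0, -1.0]
opening: 0.06
grasp_force: 44.4
```

```bash
python3 - <<'E'
from h import *
z=sensors.get_obs()['ee_pos'][2];wristcircle(z-.055)
plan([(.4972,-.0473,.21,90)])
E
```

```text
px [277. 299.] circle mm 494.4 -51.8 r 33.1 ext [0.0733 0.0629] mid [ 0.4943 -0.0518  0.2145] tcp [ 0.4945 -0.0528  0.2695] [-1.80e+02  1.00e-01  9.01e+01]
[0.055, 0.028, 0.596] [-0.001, 0.002, 0.003]
```

>>> {"op": "apply_moves", "data": {"rows": [[[0.048,0.027,0.1],[0,0,0],0.6],[[0.048,0.027,0.22],[0,0,0],0.6],[[0.048,0.027,0.3],[0,0,0],0.6],[[0.048,0.027,0.38],[0,0,0],0.6],[[0.048,0.027,0.45],[0,0,0],0.6],[[0.048,0.027,0.51],[0,0,0],0.6],[[0.048,0.027,0.51],[0,0,0],0.6]]}}

```text
time: 32.75
ee_pos: [0.4972, -0.0464, 0.218]
tcp_rot: [-179.9, 0.0, 90.2]
wrist_force: [-0.7, -0.1, -0.6]
opening: 0.0603
grasp_force: 44.4
```

>>> {"op": "apply_moves", "data": {"rows": [[[0,0,0.015],[0,0,0],0.6],[[0,0,0.03],[0,0,0],0.6],[[0,0,0.03],[0,0,0],0.6]]}}

```text
time: 33.05
ee_pos: [0.4975, -0.0464, 0.2172]
tcp_rot: [179.9, 0.1, 90.2]
wrist_force: [-3.1, 0.5, 7.4]
opening: 0.0598
grasp_force: 45.2
```

Seated. I'll release it, lift, and check both the stack and the last cup with the top camera.

>>> {"op": "apply_moves", "data": {"rows": [[[0,0,0],[0,0,0],1],[[0,0,0],[0,0,0],1],[[0,0,0],[0,0,0],1],[[0,0,0],[0,0,0],1],[[0,0,-0.3],[0,0,0],1],[[0,0,-0.6],[0,0,0],1],[[0,0,-0.6],[0,0,0],1],[[0,0,-0.6],[0,0,0],1]]}}

```text
time: 33.85
ee_pos: [0.4977, -0.0464, 0.276]
tcp_rot: [180.0, 0.1, 90.2]
wrist_force: [0.2, 0.1, -1.2]
opening: 0.0853
grasp_force: 0.0
```

```bash
python3 - <<'E'
from h import *
wristcircle(.164)
p,d=imaging.camera("top");c=imaging.get_calibration("top");P=pts(c,d)
m=white(p,d,P)*((P[...,2]>.03)&(P[...,2]<.06)&(P[...,0]>.2)&(P[...,0]<.65)).astype(np.uint8)
for k in cv2.findContours(m,cv2.RETR_EXTERNAL,cv2.CHAIN_APPROX_NONE)[0]:
    if cv2.contourArea(k)>150:
        (u,v),r=cv2.minEnclosingCircle(k);print((u,v),round(r,1),ray(c,[(u,v)],.05)[0].round(3))
plan([(.505,.406,.27,90)])
E
```

```text
px [277. 245.] circle mm 497.5 -44.7 r 31.8 ext [0.0614 0.0621] mid [ 0.4974 -0.0452  0.1624] tcp [ 0.4977 -0.0464  0.276 ] [1.80e+02 1.00e-01 9.02e+01]
(171.0, 249.0) 10.8 [0.502 0.409 0.05 ]
[4.524, 0.093, 0.043] [-0.003, 0.001, 0.006]
```

>>> {"op": "apply_moves", "data": {"rows": [[[0.45,0,0],[0,0,0],1],[[0.9,0.02,0],[0,0,0],1],[[0.9,0.02,0],[0,0,0],1]]}}

```text
time: 34.25
ee_pos: [0.4987, 0.0472, 0.2743]
tcp_rot: [-179.9, -0.0, 90.4]
wrist_force: [-0.2, -0.6, -0.3]
opening: 0.0853
grasp_force: 0.0
```

>>> {"op": "apply_moves", "data": {"rows": [[[0.45,0,0],[0,0,0],1],[[0.9,0.02,0],[0,0,0],1],[[0.9,0.02,0],[0,0,0],1]]}}

```text
time: 34.55
ee_pos: [0.5004, 0.137, 0.2741]
tcp_rot: [-179.9, 0.0, 90.4]
wrist_force: [0.1, -1.3, 0.6]
opening: 0.0851
grasp_force: 0.0
```

>>> {"op": "apply_moves", "data": {"rows": [[[0.45,0,0],[0,0,0],1],[[0.9,0.02,0],[0,0,0],1],[[0.9,0.02,0],[0,0,0],1]]}}

```text
time: 34.85
ee_pos: [0.5023, 0.2266, 0.2738]
tcp_rot: [-179.9, 0.1, 90.4]
wrist_force: [-0.7, -0.2, 0.4]
opening: 0.0856
grasp_force: 0.0
```

>>> {"op": "apply_moves", "data": {"rows": [[[0.45,0,0],[0,0,0],1],[[0.9,0.02,0],[0,0,0],1],[[0.9,0.02,0],[0,0,0],1]]}}

```text
time: 35.15
ee_pos: [0.5041, 0.3163, 0.2734]
tcp_rot: [-179.9, 0.1, 90.4]
wrist_force: [0.0, -0.9, -0.9]
opening: 0.0853
grasp_force: 0.0
```

>>> {"op": "apply_moves", "data": {"rows": [[[0.45,0,0],[0,0,0],1],[[0.92,0.02,0.5],[0,0,0],1],[[0.92,0.02,1.0],[0,0,0],1],[[0.92,0.02,1.0],[0,0,0],1],[[0.92,0.02,1.0],[0,0,0],1]]}}

```text
time: 35.65
ee_pos: [0.5052, 0.4037, 0.1725]
tcp_rot: [-179.7, 0.3, 90.2]
wrist_force: [0.1, 0.1, 0.9]
opening: 0.0858
grasp_force: 0.0
```

```bash
python3 - <<'E'
from h import *
wristcircle(.05,"d1")
E
```

```text
px [277. 231.] circle mm 503.9 408.7 r 31.7 ext [0.0613 0.0619] mid [0.5038 0.408  0.0483] tcp [0.5052 0.4037 0.1725] [-179.7    0.3   90.2]
```

View pics/d1.png

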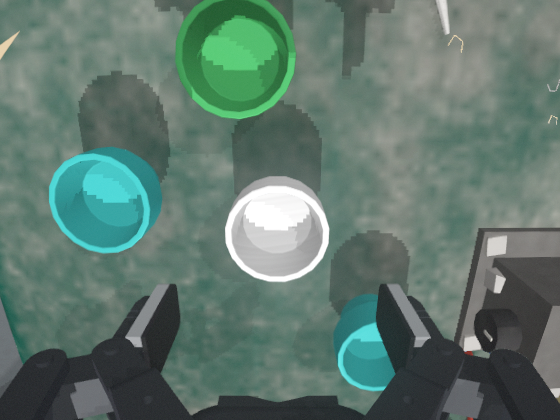

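The white cup is at (277,231) between the fingers. Green at (235,57) and turquoise at (105,200) and (370,345) are clear of the finger paths.

>>> {"op": "apply_moves", "data": {"rows": [[[0.045,-0.014,0.3],[0,0,0],1],[[0.045,-0.014,0.55],[0,0,0],1],[[0.045,-0.014,0.7],[0,0,0],1],[[0.045,-0.014,0.7],[0,0,0],1],[[0.045,-0.014,0.7],[0,0,0],0.6],[[0.045,-0.014,0.7],[0,0,0],0.6],[[0.045,-0.014,0.7],[0,0,0],0.6],[[0.045,-0.014,0.7],[0,0,0],0.6],[[0.045,-0.014,0.7],[0,0,0],0.6],[[0.045,-0.014,0.7],[0,0,0],0.6]], "force": 40}}

```text
time: 36.7
ee_pos: [0.5052, 0.4103, 0.1084]
tcp_rot: [179.9, -0.1, 90.2]
wrist_force: [-0.6, -2.5, 8.0]
opening: 0.0601
grasp_force: 42.5
```

>>> {"op": "apply_moves", "data": {"rows": [[[0,0,-0.4],[0,0,0],0.6],[[0,0,-0.8],[0,0,0],0.6],[[0,0,-1.0],[0,0,0],0.6],[[0,0,-1.0],[0,0,0],0.6]]}}

```text
time: 37.1
ee_pos: [0.5055, 0.4109, 0.2107]
tcp_rot: [179.7, -0.2, 90.2]
wrist_force: [1.5, -0.3, -1.0]
opening: 0.0599
grasp_force: 44.6
```

>>> {"op": "apply_moves", "data": {"rows": [[[-0.4,0,-0.4],[0,0,0],0.6],[[-0.8,0,-0.8],[0,0,0],0.6],[[-0.9,-0.015,-0.95],[0,0,0],0.6],[[-0.9,-0.015,-0.95],[0,0,0],0.6]]}}

```text
time: 37.5
ee_pos: [0.5039, 0.3184, 0.3045]
tcp_rot: [179.7, -0.1, 90.1]
wrist_force: [-0.1, 0.5, -1.7]
opening: 0.0601
grasp_force: 44.8
```

>>> {"op": "apply_moves", "data": {"rows": [[[-0.4,0,0],[0,0,0],0.6],[[-0.8,0,0],[0,0,0],0.6],[[-0.9,-0.015,0],[0,0,0],0.6],[[-0.9,-0.015,0],[0,0,0],0.6]]}}

```text
time: 37.9
ee_pos: [0.502, 0.2293, 0.2994]
tcp_rot: [-179.9, 0.1, 90.1]
wrist_force: [-0.3, 0.2, -1.7]
opening: 0.0599
grasp_force: 44.8
```

>>> {"op": "apply_moves", "data": {"rows": [[[-0.4,0,0],[0,0,0],0.6],[[-0.8,0,0],[0,0,0],0.6],[[-0.9,-0.015,0],[0,0,0],0.6],[[-0.9,-0.015,0],[0,0,0],0.6]]}}

```text
time: 38.3
ee_pos: [0.5011, 0.1402, 0.3]
tcp_rot: [-179.9, 0.0, 90.1]
wrist_force: [0.2, 0.3, -1.7]
opening: 0.06
grasp_force: 44.8
```

>>> {"op": "apply_moves", "data": {"rows": [[[-0.4,0,0],[0,0,0],0.6],[[-0.8,0,0],[0,0,0],0.6],[[-0.9,-0.015,0],[0,0,0],0.6],[[-0.9,-0.015,0],[0,0,0],0.6]]}}

```text
time: 38.7
ee_pos: [0.5, 0.0505, 0.3003]
tcp_rot: [-180.0, 0.0, 90.1]
wrist_force: [-0.5, 0.7, -1.8]
opening: 0.0598
grasp_force: 44.8
```

>>> {"op": "apply_moves", "data": {"rows": [[[-0.4,0,0],[0,0,0],0.6],[[-0.8,0,0],[0,0,0],0.6],[[-0.9,0,0],[0,0,0],0.6],[[-0.9,0,0],[0,0,0],0.6],[[-0.9,0,0],[0,0,0],0.6],[[-0.9,0,0],[0,0,0],0.6]]}}

```text
time: 39.3
ee_pos: [0.5002, -0.0383, 0.3006]
tcp_rot: [-180.0, 0.0, 90.3]
wrist_force: [-0.3, -0.9, -1.6]
opening: 0.0599
grasp_force: 44.8
```

```bash
python3 - <<'E'
from h import *
z=sensors.get_obs()['ee_pos'][2];wristcircle(z-.055)
plan([(.4974,-.046,.244,90)])
E
```

```text
px [278. 302.] circle mm 500.2 -38.0 r 30.8 ext [0.0732 0.0624] mid [ 0.5001 -0.0406  0.2455] tcp [ 0.5002 -0.0383  0.3006] [-180.     0.    90.3]
[-0.075, -0.028, 0.566] [-0.001, 0.001, 0.01]
```

>>> {"op": "apply_moves", "data": {"rows": [[[-0.06,-0.028,0.1],[0,0,0],0.6],[[-0.06,-0.028,0.2],[0,0,0],0.6],[[-0.06,-0.028,0.28],[0,0,0],0.6],[[-0.06,-0.028,0.36],[0,0,0],0.6],[[-0.06,-0.028,0.44],[0,0,0],0.6],[[-0.06,-0.028,0.51],[0,0,0],0.6],[[-0.06,-0.028,0.51],[0,0,0],0.6]]}}

```text
time: 40.05
ee_pos: [0.4972, -0.0458, 0.2491]
tcp_rot: [-180.0, 0.0, 90.2]
wrist_force: [0.3, 0.8, -2.1]
opening: 0.0596
grasp_force: 44.7
```

>>> {"op": "apply_moves", "data": {"rows": [[[0,0,0.015],[0,0,0],0.6],[[0,0,0.03],[0,0,0],0.6],[[0,0,0.03],[0,0,0],0.6]]}}

```text
time: 40.35
ee_pos: [0.4973, -0.0458, 0.2484]
tcp_rot: [179.9, 0.0, 90.2]
wrist_force: [-2.2, 2.0, 8.7]
opening: 0.0598
grasp_force: 45.7
```

Home. I'll release, withdraw, and check.

>>> {"op": "apply_moves", "data": {"rows": [[[0,0,0],[0,0,0],1],[[0,0,0],[0,0,0],1],[[0,0,0],[0,0,0],1],[[0,0,0],[0,0,0],1],[[0,0,-0.3],[0,0,0],1],[[0,0,-0.6],[0,0,0],1],[[0,0,-0.7],[0,0,0],1],[[0,0,-0.7],[0,0,0],1],[[0,0,-0.7],[0,0,0],1]]}}

```text
time: 41.25
ee_pos: [0.4972, -0.0459, 0.3156]
tcp_rot: [-179.9, 0.0, 90.2]
wrist_force: [-0.1, -0.2, -1.0]
opening: 0.0853
grasp_force: 0.0
```

```bash
python3 - <<'E'
from h import *
wristcircle(.19)
p,d=imaging.camera("side");cv2.imwrite("pics/s2.png",cv2.resize(p[150:330,180:400],None,fx=3,fy=3)[...,::-1])
E
```

```text
px [278. 238.] circle mm 497.6 -46.9 r 31.8 ext [0.0611 0.0621] mid [ 0.4973 -0.0476  0.1883] tcp [ 0.4972 -0.0459  0.3156] [-179.9    0.    90.2]
```

View pics/s2.png

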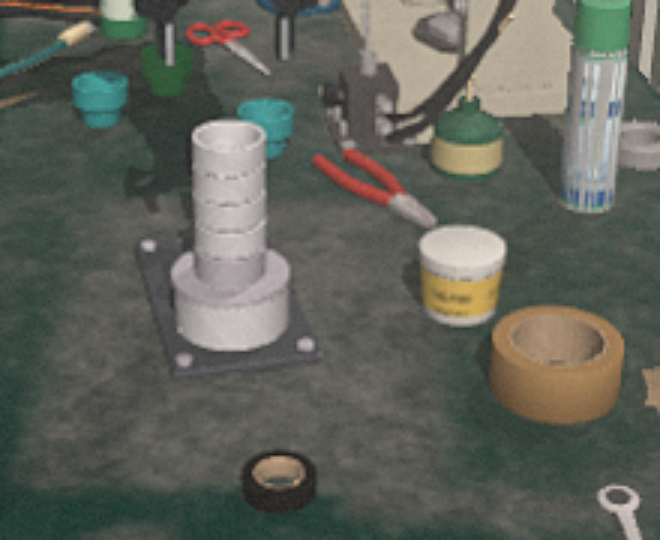

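The picture shows a straight stack of four cups, centred at crop pixel (230,190), on the seated adapter. The loose things are still in place.

```bash
python3 -c "
from workcell import bot
print(bot.job_done())"
```

```text
the job is handed in; nothing more can be done
None
```

The job is handed in: the adapter is seated, the lever is locked over its flange pointing at its middle, and all four cups present are nested fully home in one stack (41 s, gripper clear).

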